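# Bolt the heel-tip curing box and set its heat dial

### The job

Gently press the blue lid of the small white curing box fully shut. Then slide its brass barrel bolt by the red handle all the way into the keeper on the lid. Only when the bolt is home, turn the black heat dial so that its white pointer stands on the green mark; leave the glue pot, the wax tin and the polish jar where they are.

Things in the scene. Friction and masses are not known exactly. Their poses are not given: they have to be found in the camera images.
- curing_box: White box fixed to the bench, 335 mm wide, 200 deep, 152 high. Origin on the bench top; x points to its rear, y to its left (seen from its front), z up; spans x -100..100, y -185..150. Its top slopes at 35 degrees, from 40 mm height at the front edge to 152 at x = 60, then level. Blue lid on the left (y > 6), grey panel with bolt and dial on the right.
- rack_edge (a point): Middle of the front bar of the steel wire rack, 8 mm thick, 250 mm above the bench. The rack covers y -184..4, x -49..94 of the box and carries two thread spools (tops at 303 mm). It overhangs bolt and dial, so these are reached from the front, tool tilted square to the 35 degree slope. Axes as the box.
- lid (a joint): Hinge of the blue lid (198 x 140 x 6 mm), radians: 0 = shut on the slope, grows as its front edge rises (up to 1.2); a stiff hinge, the lid stays where it is left. About 3 N on the grip moves it.
- lid_grip (a point): Centre of the top face of the black grip block on the lid (24 mm up the slope x 60 mm wide, stands 16 mm above the lid face), 150 mm from the hinge line. Axes move with the lid: x up the slope toward the hinge, y to the box's left, z out of the lid.
- lid_hinge (a point): Point on the lid's hinge line (which runs along the box's y), in line with lid_grip. The hinge is at the upper, rear edge of the slope; the grip moves on an arc about it.
- bolt (a joint): Slide of the brass barrel bolt, metres: 0 = withdrawn, 0.035 = fully home in the steel staple (keeper) on the lid. It moves along the box's +y (toward the lid). Friction about 2 N.
- bolt_grip (a point): On the axis of the bolt's red handle, 50 mm out of the panel. The handle is a cylinder 15 mm across, square to the slope, 30 to 58 mm above the panel. The guides on either side are 20 mm high, inner faces 45 (left) and 24 mm (right) off the handle's axis when withdrawn. Axes: x up the slope, y the sliding direction (box's left), z out of the panel, 35 degrees from vertical.
- dial (a joint): Heat dial, radians: 0 = white pointer straight up the slope, grows clockwise seen from outside; range -1.75 to 1.75. The scale has black ticks every 0.35; the one green mark is at +0.35. Friction 0.04 Nm.
- dial_grip (a point): On the black dial's axis, 33 mm out of the panel. The grip wing is 44 mm long, 13 thick, 12 to 40 mm above the panel, a white pointer line at one end; under it a skirt 48 mm and a white scale disc 74 mm across. Axes turn with the dial: x along the wing to the pointer, y across the wing, z out of the panel.
- glue_pot: Bystander: grey metal pot, 79 mm across, 76 mm high; origin at the centre of its underside.
- wax_tin: Bystander: flat red round tin, 80 mm across, 26 mm high; origin at the centre of its underside.
- creme_jar: Bystander: white jar with black cap, 52 mm across, 58 mm high; origin at the centre of its underside.

How it is judged:
On the way, in this order (a step that is already met when the one before it is completed fails the run):
1. the lid is shut (value of joint lid below 0.04 rad), for 0.2 s.
2. with the lid shut, the bolt is home in its keeper (value of joint lid below 0.04 rad and value of joint bolt above 0.031 m), for 0.2 s.
3. the dial's pointer stands on the green mark (value of joint dial between 0.22 and 0.48 rad), for 0.2 s.
At the end, for the whole second after the job is handed in: The lid is shut (within 0.04 rad), the bolt is home (within 4 mm of its end stop, value above 0.031) and the dial stands on the green mark (0.35 within 0.13 rad) (all of step 2 and all of step 3); the robot touches nothing.
It fails at once if the lid is slammed (faster than 4 rad/s) (velocity of joint lid below -4 rad/s).
It fails at once if the bolt is pushed out while the lid is still open (value of joint bolt above 0.02 m and value of joint lid above 0.1 rad).
It fails at once if the dial is turned up before the bolt is home (value of joint dial above -0.1 rad and value of joint bolt below 0.029 m).
It fails at once if the glue pot, the wax tin or the polish jar is moved by more than 30 mm (distance of any of glue_pot, wax_tin, creme_jar from where it was at the start of the episode above 0.03 m).
It also fails if it takes over 58 s, if anything falls off the work surface, if the arm or the gripper's body presses on something with over 40 N, if the wrist force passes 120 N, or if a joint passes its speed limit or range.

### The arm

A 6-joint arm with a two-finger parallel gripper is mounted at the origin on a cart in front of the work surface, level with it; the furniture and walls round the work are solid. World frame = base frame: x ahead of the robot, y to its left, z up, the work surface at z = 0. Lengths are in m, angles in rad, forces in N, time in s.
With the tool pointing down it reaches from about 0.3 to 0.875 m from the base axis. Payload 6.4 kg.
Tool frame: the origin (TCP) lies midway between the tips of the shut fingers; the grasp point (between the pads) lies 19 mm behind it; z points along the fingers, y is the line along which they close (so a half turn about z gives the same grasp; the last joint's range is limited). The gripper opens to 85 mm and grips with 20 to 120 N. Pads are 22 mm wide; open, the fingers measure 114 mm over their backs; the gripper's body (76 mm by 85 mm) begins 54 mm behind the grasp point. The pads swing forward as they close: fully open they stand 13 mm farther back than shut.
Start: joints at [-1.309, 0.181, 1.607, -0, 1.354, -0.206], TCP at [0.259, -0.513, 0.231] pointing down, gripper open.
Joint ranges: [-2.99, 2.99], [-0.89, 2.07], [0.3, 2.58], [-1.14, 4.28], [0, 2.63], [-3.12, 3.12]. Speed limits (rad/s): [2.57, 2.57, 3.01, 3.14, 3.14, 3.14].

### API

Orientations are given as a unit quaternion [w, x, y, z].
In Python, from bench import ctrl, vision, workorder gives the robot as it stands. The module is installed in compiled form; this text tells all that it offers.
- The arm moves only by the tool servo_tool, never from a script. Its argument "steps" is a list of rows, each an object of numbers: "dx", "dy", "dz": the shift along the world's x, y, z as a fraction of full scale; "wx", "wy", "wz": the turn, a rotation vector about the world's x, y, z as a fraction of full scale. A call has exactly 5 rows; each row is the pose to reach, as a shift and turn from the pose commanded when the call began, turning the shorter way round; what a row does not reach only later rows make up. Full scale, the value 1, is 100 mm for a shift and pi rad for a turn. A row lasts 1/12 s, in which the tool goes at most 41.7 mm and 7.16 degrees, less where a joint would pass 70% of its speed; a pose out of reach is approached as far as the arm can. A call with a number of a shift or a turn outside -1 to 1 is refused whole. A call with a gripper value outside its range is refused whole. "jaw" is the opening, from 0 (shut) to 1 (fully open), set as the call begins (left out, the last holds). The fingers move at their own pace and stop on an object; the grip force is fixed at half the most. Time passes only in rows, so rows that repeat a pose let the fingers close, or fill a call up. It gives the time, the measured TCP pose, the force, the opening and the grip force at its end, in the units of the state.
- ctrl.get_obs(): the state, without advancing time (a new reading comes with each control period).
- vision.camera(name): name is "scene" or "top" or "wrist"; returns a dict with "frame" (420x560x3 uint8, red, green, blue), "vfov" (degrees; the focal length in pixels is half the picture's height over the tangent of half this angle, whatever the lens; pixels are square), "cx", "cy" (the principal point, pixels), "camera_from_world" (4x4, takes a point from world to camera coordinates). Camera axes: x right, y up, looking along -z (the intrinsics and any distortion apply to the point x, -y, -z); pixel columns grow to the right and rows downward; lengths in m; the calibration is good to about 2 mm. A picture is of the moment at which its call begins. There is no depth.
- workorder.hand_in(): hands the job in; it is judged then, once.
The state is a dict: "time_s": time; "q": joint angles; "dq": joint speeds; "joint_efforts": joint torques, N m; "eef_pos": TCP position; "eef_rot": TCP orientation; "wrist_force": force on the tool from outside, world axes, zero at the start; "torque": the same for the moment, N m; "opening": opening from 0.0 (shut) to 1.0 (fully open); "grasp_force": force on a finger pad.
Only numpy, scipy, OpenCV 4.12 (cv2) and the standard library are available. Lean on these libraries where they do the work, as an engineer would, in place of code of your own. Each camera call takes 0.05 s, during which the arm holds its last target. There are 200 camera calls.

## Working session

There is one attempt and no reset: what is moved stays moved. The work goes in short steps, Python scripts to look and compute and a tool call to move; the robot and the scene stay as the last step left them, time stands still between calls to the robot, and variables do not carry over. Pictures are saved under pics/ and viewed, at most 10 in all, crops included, and the job is handed in when it is done.

Besides the shell and the picture viewer there is one more tool, called after "Request:" by a JSON object that holds its "fn" and its "kwargs", one argument or row to a line. servo_tool: Moves the arm, as the interface text tells. Its arguments: {"type":"object","properties":{"steps":{"type":"array","items":{"type":"object","properties":{"dx":{"type":"number"},"dy":{"type":"number"},"dz":{"type":"number"},"wx":{"type":"number"},"wy":{"type":"number"},"wz":{"type":"number"}}}},"jaw":{"type":"number"}},"required":["steps"]}

```bash
mkdir -p pics; cat > h.py <<'E'
import numpy as np,cv2,pickle
from bench import ctrl,vision,workorder
def snap(name,tag):
    c=vision.camera(name); cv2.imwrite(f'pics/{tag}.png',c['frame'][:,:,::-1]); pickle.dump(c,open(f'pics/{tag}.pkl','wb')); return c
def load(tag): return pickle.load(open(f'pics/{tag}.pkl','rb'))
def proj(c,P):
    P=np.atleast_2d(P); f=210/np.tan(np.radians(c['vfov'])/2)
    q=(c['camera_from_world']@np.c_[P,np.ones(len(P))].T).T
    return np.c_[c['cx']+f*q[:,0]/-q[:,2], c['cy']+f*q[:,1]/q[:,2]]
E
python3 - <<'E'
from h import *
for n in ['scene','top']:
    c=snap(n,n+'0'); print(n,{k:v for k,v in c.items() if k not in('frame','camera_from_world')}); T=np.linalg.inv(c['camera_from_world']);print(T.round(3))
    print(c.keys())
o=ctrl.get_obs();print(o)
E
```

```text
scene {'vfov': 45.2743798535101, 'cx': 282.15452878281644, 'cy': 208.2736882052814}
[[ 0.807  0.349 -0.476 -0.094]
 [-0.59   0.489 -0.643 -0.989]
 [ 0.008  0.799  0.601  1.016]
 [ 0.     0.     0.     1.   ]]
dict_keys(['frame', 'vfov', 'cx', 'cy', 'camera_from_world'])
top {'vfov': 52.25648647301141, 'cx': 284.4268701210669, 'cy': 209.69766390201127}
[[ 0.015  0.997 -0.081  0.511]
 [-1.     0.015  0.009 -0.071]
 [ 0.01   0.081  0.997  1.187]
 [ 0.     0.     0.     1.   ]]
dict_keys(['frame', 'vfov', 'cx', 'cy', 'camera_from_world'])
{'time_s': 0.1, 'q': array([-1.30929773e+00,  1.81504534e-01,  1.60788927e+00, -3.07384708e-06,
        1.35382222e+00, -2.06325019e-01]), 'dq': array([ 0.00123294,  0.00058876, -0.00194568, -0.00028841,  0.00047735,
        0.00054854]), 'joint_efforts': array([ 6.20344435e-04, -4.45877123e+01, -3.52239168e+01, -2.59932613e-04,
        4.10600449e-03,  5.13020112e-06]), 'eef_pos': array([ 0.2591639 , -0.5127258 ,  0.23046206]), 'eef_rot': array([-8.11333652e-04,  9.72766746e-01,  2.31784811e-01, -2.38889587e-05]), 'wrist_force': array([ 0.53767663,  0.32020215, -0.25113202]), 'torque': array([-0.01735003,  0.03482339, -0.00616775]), 'grasp_force': 0.0, 'opening': 1.0016755217487021}
```

```bash
python3 - <<'E'
import cv2,numpy as np
a=cv2.imread('pics/scene0.png');b=cv2.imread('pics/top0.png')
cv2.imwrite('pics/s0b.png',cv2.resize(a,(800,600),interpolation=cv2.INTER_CUBIC))
cv2.imwrite('pics/t0b.png',cv2.resize(b,(800,600),interpolation=cv2.INTER_CUBIC))
E
```

```text
(no output)
```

View pics/s0b.png

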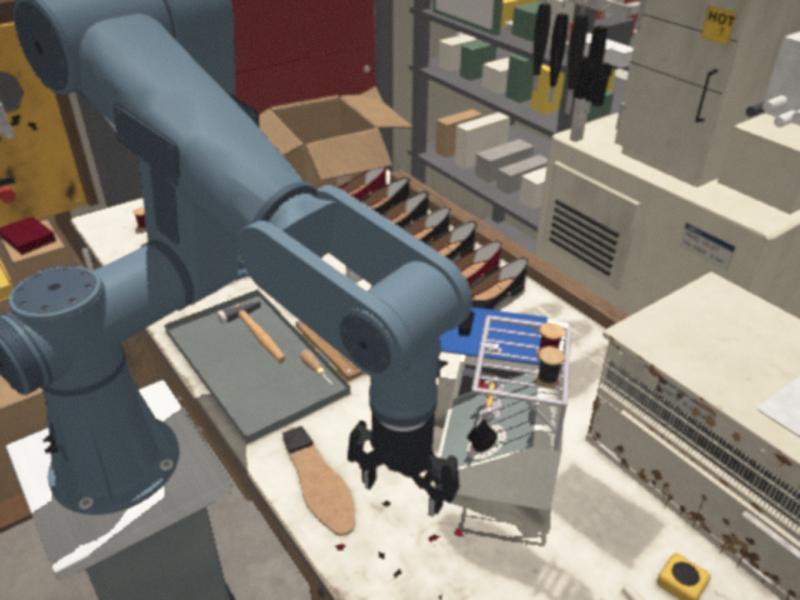

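View pics/t0b.png

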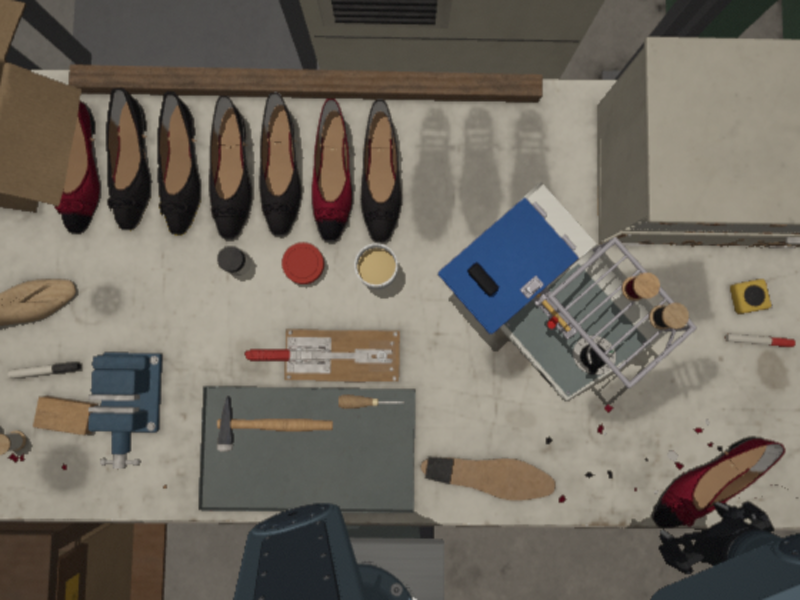

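The scene view shows the box partly hidden by the gripper. In the top view the lid spans about (440,272)-(545,185), its grip is at (483,279), the bolt's red handle at (552,323) and the dial at (592,355). I'll zoom in on both.

```bash
python3 - <<'E'
import cv2,numpy as np
b=cv2.imread('pics/top0.png')
cv2.imwrite('pics/t0c.png',cv2.resize(b[122:290,300:492],None,fx=3.5,fy=3.5,interpolation=cv2.INTER_CUBIC))
E
```

```text
(no output)
```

View pics/t0c.png

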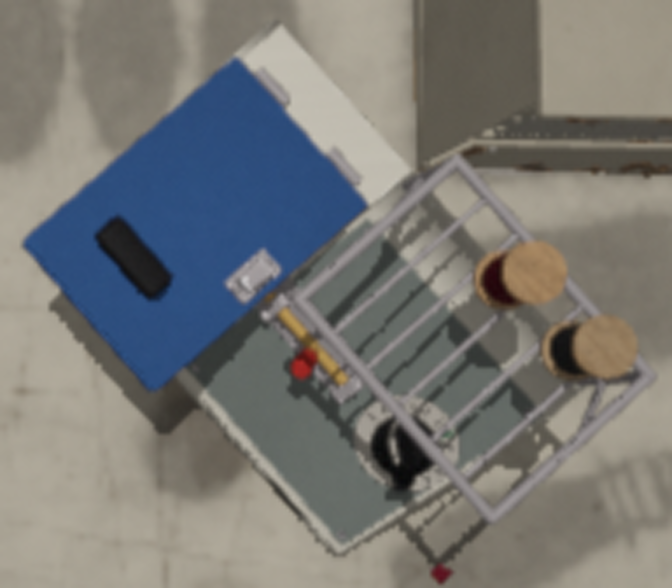

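The crop shows, in its own pixels: rear-left corner (280,22), front-right corner (338,553), rack corners (297,300), (492,515), (458,162) and (643,378), lid corners (25,243), (157,388) and (237,60), lid grip (134,257), handle tip (300,368), and dial near (403,447) with its pointer toward (390,440). I'll fit the pose from these.

```bash
cat >> h.py <<'E'
s35,c35=np.sin(np.radians(35)),np.cos(np.radians(35))
def R(yaw): return np.array([[np.cos(yaw),-np.sin(yaw),0],[np.sin(yaw),np.cos(yaw),0],[0,0,1]])
def b2w(p,P): return (R(p[2])@np.atleast_2d(P).T).T+[p[0],p[1],0]
def slope(u,y,h): # u up slope from front edge, h out of panel  -> box
    return np.array([-.1+u*c35-h*s35,y,.04+u*s35+h*c35])
def lidpt(th,d,y,h): # d from hinge toward front, h above the panel surface
    a=np.radians(35)-th
    return np.array([.06-d*np.cos(a)-h*np.sin(a),y,.152-d*np.sin(a)+h*np.cos(a)])
E
cat > fit.py <<'E'
from h import *
from scipy.optimize import least_squares
c=load('top0'); px=lambda a:np.array(a)/3.5+[300-.36,122-.36]
F=[((.1,.15,.152),(280,22)),((-.1,-.185,.04),(338,553)),((-.049,.004,.25),(297,300)),((-.049,-.184,.25),(492,515)),((.094,.004,.25),(458,162)),((.094,-.184,.25),(643,378))]
L=[((.197,.148,.006),(25,243)),((.197,.008,.006),(157,388)),((.0,.148,.006),(237,60)),((.0,.008,.006),(367,207)),((.15,.078,.022),(134,257))]
def model(p): return np.array([f[0] for f in F]+[lidpt(p[3],*l[0]) for l in L])
obs=np.array([px(f[1]) for f in F+L])
r=least_squares(lambda p:(proj(c,b2w(p,model(p)))-obs).ravel(),[.5,-.3,-.75,.5],loss='soft_l1')
p=r.x;print(p,'\n',r.fun.reshape(-1,2).round(1)); np.save('p.npy',p)
def solve(pix,h):
    g=least_squares(lambda g:(proj(c,b2w(p,slope(g[0],g[1],h)))-px(pix)).ravel(),[.1,-.05]); return g.x
print('handle tip',solve((300,368),.058),'handle foot?',solve((311,355),.03))
print('dial wing', solve((403,447),.04), 'disc', solve((405,445),.006))
print('disc L/R', [solve(q,.003).round(4) for q in [(354,440),(458,440),(410,395),(400,490)]])
print('bolt ends',solve((284,314),.012),solve((345,380),.012),'guides',solve((275,310),.02),solve((343,385),.02))
print('staple', solve((253,275),.01))
E
python3 fit.py
```

```text
[ 0.62563531 -0.33492388 -0.84626589  0.3557111 ] 
 [[-1.  -0.9]
 [ 0.4  0.8]
 [-2.   0. ]
 [-0.4  3.9]
 [-0.1 -2.3]
 [ 4.4  0.2]
 [ 0.3 -0.5]
 [-1.  -0.1]
 [-0.2 -1. ]
 [ 0.8 -0. ]
 [ 1.1  4.6]]
handle tip [ 0.10123622 -0.04547314] handle foot? [ 0.10227651 -0.04657065]
dial wing [ 0.11271977 -0.13481649] disc [ 0.1011691  -0.14205142]
disc L/R [array([ 0.0726, -0.1188]), array([ 0.1326, -0.1608]), array([ 0.1279, -0.1152]), array([ 0.0739, -0.1679])]
bolt ends [ 0.10010449 -0.01368096] [ 0.10188338 -0.07795344] guides [ 0.10018121 -0.00666646] [ 0.10144788 -0.07870683]
staple [0.10116794 0.02213179]
```

```bash
sed -i 's/-.049,/-.045,/g; s/(.094,/(.090,/g; s/,.004,.25/,0,.25/g; s/-.184,.25/-.18,.25/g' fit.py
sed -i 's/lidpt(p\[3\],\*l\[0\]) for l in L\]/lidpt(p[3],l[0][0],p[4] if l[0][0]==.15 else l[0][1],l[0][2]) for l in L]/; s/-.75,.5\]/-.75,.5,.078]/' fit.py; python3 fit.py
```

```text
[ 0.62570348 -0.33458595 -0.84560496  0.55315103  0.08818446] 
 [[-1.1 -1. ]
 [ 0.3  0.7]
 [ 0.4  0.2]
 [-0.3  1.2]
 [-0.4  0.2]
 [ 1.7 -0.1]
 [-0.3 -1.2]
 [-0.3  0.8]
 [-0.  -1.4]
 [ 1.  -0.4]
 [-0.2  0.2]]
handle tip [ 0.1014248  -0.04570102] handle foot? [ 0.10246303 -0.04681004]
dial wing [ 0.11284437 -0.13505613] disc [ 0.10128853 -0.14229833]
disc L/R [array([ 0.0727, -0.1191]), array([ 0.1327, -0.1611]), array([ 0.1281, -0.1154]), array([ 0.074 , -0.1681])]
bolt ends [ 0.10031334 -0.01392825] [ 0.10204742 -0.07819851] guides [ 0.1003953  -0.00691119] [ 0.10161172 -0.0789485 ]
staple [0.10140144 0.02188006]
```

```bash
cat >> h.py <<'E'
from scipy.spatial.transform import Rotation as Ro
P=np.load('p.npy'); ex=R(P[2])[:,0]; ey=R(P[2])[:,1]; ez=np.array([0,0,1.])
n=c35*ez-s35*ex; up=c35*ex+s35*ez
def toolR(roll): # tool z=-n; roll 0: tool y along box y; roll clockwise seen from outside positive
    y=np.cos(roll)*ey-np.sin(roll)*up   # cw from outside: up->right(-ey); ey->up... 
    y=np.cos(roll)*ey+np.sin(roll)*up
    z=-n; return np.c_[np.cross(y,z),y,z]
def cmd(Rt,R0): return (Ro.from_matrix(Rt)*R0.inv()).as_rotvec()/np.pi
def cur():
    o=ctrl.get_obs(); return o,Ro.from_quat(np.r_[o['eef_rot'][1:],o['eef_rot'][0]])
E
python3 - <<'E'
from h import *
o,R0=cur()
print(n,up,ey)
q=o['q'];A=lambda q:Ro.from_euler('ZYYZ',[q[0],q[1],q[2],0])*Ro.from_euler('ZYZ',q[3:6])*Ro.from_euler('Z',np.pi/2)
print('chk',(A(q).inv()*R0).magnitude())
for q1,q23 in [(-.62,1.6),(-.5,1.8),(-.75,1.6)]:
  for roll in np.radians([-90,-45,0,45,90,180]):
    M=Ro.from_euler('ZY',[q1,q23]).inv()*Ro.from_matrix(toolR(roll))*Ro.from_euler('Z',-np.pi/2)
    print(q1,q23,round(np.degrees(roll)),M.as_euler('ZYZ').round(2), cmd(toolR(roll),R0).round(3))
for th in [.56,.4,.2,0]: print('grip top',th,b2w(P,lidpt(th,.15,P[4],.022)).round(4))
print('handle h.04',b2w(P,slope(.1014,-.0457,.04)),'dial h.033',b2w(P,slope(.102,-.141,.033)))
print('grip up30', b2w(P,lidpt(.56,.15,P[4],.022))+.04*n)
E
```

```text
[-0.38044101  0.42924884  0.81915204] [ 0.54332608 -0.61303087  0.57357644] [0.74837251 0.66327867 0.        ]Traceback (most recent call last):
  File "<stdin>", line 5, in <module>
  File "<stdin>", line 4, in <lambda>
  File "scipy/spatial/transform/_rotation.pyx", line 1413, in scipy.spatial.transform._rotation.Rotation.from_euler
ValueError: Expected axis specification to be a non-empty string of upto 3 characters, got ZYYZ
```

```bash
cat > ik.py <<'E'
from h import *
o,R0=cur()
q=o['q'];A=lambda q:Ro.from_euler('ZY',[q[0],q[1]+q[2]])*Ro.from_euler('ZYZ',q[3:6])*Ro.from_euler('Z',np.pi/2)
print('chk',(A(q).inv()*R0).magnitude())
for q1,q23 in [(-.62,1.6),(-.5,1.8),(-.75,1.6)]:
  for roll in np.radians([-90,-45,0,45,90,180]):
    M=Ro.from_euler('ZY',[q1,q23]).inv()*Ro.from_matrix(toolR(roll))*Ro.from_euler('Z',-np.pi/2)
    print(q1,q23,round(np.degrees(roll)),M.as_euler('ZYZ').round(2), cmd(toolR(roll),R0).round(3))
for th in [.56,.4,.2,0]: print('grip top',th,b2w(P,lidpt(th,.15,P[4],.022)).round(4))
print('handle h.04',b2w(P,slope(.1014,-.0457,.04)),'dial h.033',b2w(P,slope(.102,-.141,.033)))
print('grip up40', b2w(P,lidpt(.56,.15,P[4],.022))+.04*n)
E
python3 ik.py
```

```text
chk 2.5319108131483966e-16
-0.62 1.6 -90 [-0.16  0.95 -2.86] [ 0.157 -0.23  -0.879]
-0.62 1.6 -45 [-0.16  0.95 -2.08] [-0.218  0.143  0.799]
-0.62 1.6 0 [-0.16  0.95 -1.29] [-0.22   0.041  0.562]
-0.62 1.6 45 [-0.16  0.95 -0.51] [-0.199 -0.042  0.321]
-0.62 1.6 90 [-0.16  0.95  0.28] [-0.162 -0.11   0.079]
-0.62 1.6 180 [-0.16  0.95  1.85] [-0.04  -0.205 -0.404]
-0.5 1.8 -90 [-0.28  0.78 -2.65] [ 0.157 -0.23  -0.879]
-0.5 1.8 -45 [-0.28  0.78 -1.87] [-0.218  0.143  0.799]
-0.5 1.8 0 [-0.28  0.78 -1.08] [-0.22   0.041  0.562]
-0.5 1.8 45 [-0.28  0.78 -0.3 ] [-0.199 -0.042  0.321]
-0.5 1.8 90 [-0.28  0.78  0.49] [-0.162 -0.11   0.079]
-0.5 1.8 180 [-0.28  0.78  2.06] [-0.04  -0.205 -0.404]
-0.75 1.6 -90 [-0.07  0.93 -3.02] [ 0.157 -0.23  -0.879]
-0.75 1.6 -45 [-0.07  0.93 -2.24] [-0.218  0.143  0.799]
-0.75 1.6 0 [-0.07  0.93 -1.45] [-0.22   0.041  0.562]
-0.75 1.6 45 [-0.07  0.93 -0.67] [-0.199 -0.042  0.321]
-0.75 1.6 90 [-0.07  0.93  0.12] [-0.162 -0.11   0.079]
-0.75 1.6 180 [-0.07  0.93  1.69] [-0.04  -0.205 -0.404]
grip top 0.56 [[ 0.6314 -0.208   0.1663]]
grip top 0.4 [[ 0.6312 -0.2078  0.1421]]
grip top 0.2 [[ 0.6345 -0.2115  0.1123]]
grip top 0 [[ 0.6416 -0.2196  0.084 ]]
handle h.04 [[ 0.56505062 -0.33505191  0.13092673]] dial h.033 [[ 0.4967198  -0.40163493  0.12553681]]
grip up40 [[ 0.61617236 -0.19087969  0.19911113]]
```

Request:
{"fn": "servo_tool", "kwargs": {
  "steps": [
    {"dx":0.1,"dy":0.2,"dz":0.2,"wx":-0.011,"wy":0.002,"wz":0.028},
    {"dx":0.2,"dy":0.4,"dz":0.4,"wx":-0.022,"wy":0.004,"wz":0.056},
    {"dx":0.3,"dy":0.6,"dz":0.6,"wx":-0.033,"wy":0.006,"wz":0.084},
    {"dx":0.4,"dy":0.8,"dz":0.7,"wx":-0.044,"wy":0.008,"wz":0.112},
    {"dx":0.4,"dy":1,"dz":0.7,"wx":-0.055,"wy":0.01,"wz":0.1405}
  ],
  "jaw": 0
}}

```text
time_s: 0.52
eef_pos: [0.301, -0.4133, 0.3041]
eef_rot: [0.083, 0.893, 0.44, -0.035]
wrist_force: [0.3, -0.7, -0.6]
opening: 0.301
grasp_force: 0.0
```

Request:
{"fn": "servo_tool", "kwargs": {
  "steps": [
    {"dx":0.2,"dy":0.2,"wx":-0.011,"wy":0.002,"wz":0.028},
    {"dx":0.3,"dy":0.4,"wx":-0.022,"wy":0.004,"wz":0.056},
    {"dx":0.5,"dy":0.6,"wx":-0.033,"wy":0.006,"wz":0.084},
    {"dx":0.7,"dy":0.8,"wx":-0.044,"wy":0.008,"wz":0.112},
    {"dx":0.8,"dy":1,"wx":-0.055,"wy":0.01,"wz":0.1405}
  ]
}}

```text
$.steps[0]: bad value
```

Request:
{"fn": "servo_tool", "kwargs": {
  "steps": [
    {"dx":0.2,"dy":0.2,"wx":-0.011,"wy":0.002,"wz":0.028},
    {"dx":0.4,"dy":0.4,"wx":-0.022,"wy":0.004,"wz":0.056},
    {"dx":0.6,"dy":0.6,"wx":-0.033,"wy":0.006,"wz":0.084},
    {"dx":0.8,"dy":0.8,"wx":-0.044,"wy":0.008,"wz":0.112},
    {"dx":1,"dy":0.9,"wx":-0.055,"wy":0.01,"wz":0.1405}
  ]
}}

```text
$.steps[0]: bad value
```

Request:
{"fn": "servo_tool", "kwargs": {
  "steps": [
    {"dx":0.2,"dy":0.1,"wx":-0.011,"wy":0.002,"wz":0.028},
    {"dx":0.4,"dy":0.2,"wx":-0.022,"wy":0.004,"wz":0.056},
    {"dx":0.6,"dy":0.3,"dz":-0.1,"wx":-0.033,"wy":0.006,"wz":0.084},
    {"dx":0.8,"dy":0.4,"dz":-0.2,"wx":-0.044,"wy":0.008,"wz":0.112},
    {"dx":1,"dy":0.5,"dz":-0.3,"wx":-0.055,"wy":0.01,"wz":0.1405}
  ]
}}

```text
$.steps[0]: bad value
```

Request:
{"fn": "servo_tool", "kwargs": {
  "steps": [
    {"dx":0.2,"dy":0.2,"dz":0,"wx":-0.011,"wy":0.002,"wz":0.028},
    {"dx":0.3,"dy":0.4,"dz":0,"wx":-0.022,"wy":0.004,"wz":0.056},
    {"dx":0.5,"dy":0.6,"dz":0,"wx":-0.033,"wy":0.006,"wz":0.084},
    {"dx":0.7,"dy":0.8,"dz":0,"wx":-0.044,"wy":0.008,"wz":0.112},
    {"dx":0.8,"dy":1,"dz":0,"wx":-0.055,"wy":0.01,"wz":0.1405}
  ]
}}

```text
time_s: 0.93
eef_pos: [0.3805, -0.3119, 0.3011]
eef_rot: [0.156, 0.765, 0.621, -0.068]
wrist_force: [0.3, 0.5, -1.3]
opening: 0.0
grasp_force: 0.0
```

Request:
{"fn": "servo_tool", "kwargs": {
  "steps": [
    {"dx":0.2,"dy":0.2,"dz":0,"wx":-0.011,"wy":0.002,"wz":0.028},
    {"dx":0.4,"dy":0.4,"dz":0,"wx":-0.022,"wy":0.004,"wz":0.056},
    {"dx":0.6,"dy":0.6,"dz":0,"wx":-0.033,"wy":0.006,"wz":0.084},
    {"dx":0.8,"dy":0.8,"dz":0,"wx":-0.044,"wy":0.008,"wz":0.112},
    {"dx":1,"dy":0.9,"dz":0,"wx":-0.055,"wy":0.01,"wz":0.1405}
  ]
}}

```text
time_s: 1.35
eef_pos: [0.4801, -0.2208, 0.3009]
eef_rot: [0.222, 0.593, 0.768, -0.097]
wrist_force: [0.4, -0.8, -0.7]
opening: 0.003
grasp_force: 0.0
```

Request:
{"fn": "servo_tool", "kwargs": {
  "steps": [
    {"dx":0.2,"dy":0.1,"dz":0,"wx":-0.011,"wy":0.002,"wz":0.028},
    {"dx":0.4,"dy":0.2,"dz":0,"wx":-0.022,"wy":0.004,"wz":0.056},
    {"dx":0.6,"dy":0.3,"dz":-0.1,"wx":-0.033,"wy":0.006,"wz":0.084},
    {"dx":0.8,"dy":0.4,"dz":-0.2,"wx":-0.044,"wy":0.008,"wz":0.112},
    {"dx":1,"dy":0.5,"dz":-0.3,"wx":-0.055,"wy":0.01,"wz":0.1405}
  ]
}}

```text
time_s: 1.77
eef_pos: [0.5801, -0.1722, 0.2706]
eef_rot: [0.276, 0.388, 0.871, -0.121]
wrist_force: [-0.8, -0.6, -0.4]
opening: -0.001
grasp_force: 0.0
```

```bash
cat > st.py <<'E'
from h import *
o,R0=cur()
print(o['time_s'],o['eef_pos'].round(4),'q',o['q'].round(2),'F',o['wrist_force'].round(1),'fn',round(float(o['wrist_force']@n),1),'fy',round(float(o['wrist_force']@ey),1))
b=R(P[2]).T@(o['eef_pos']-[P[0],P[1],0])
u=(b[0]+.1)*c35+(b[2]-.04)*s35; h=-(b[0]+.1)*s35+(b[2]-.04)*c35
print('tcp: u %.4f y %.4f h %.4f'%(u,b[1],h),'roterr',cmd(toolR(0),R0).round(4))
E
python3 st.py; python3 - <<'E'
from h import *
c=snap('wrist','w1');o,R0=cur()
M=np.linalg.inv(c['camera_from_world']);print((R0.inv().as_matrix()@M[:3,:3]).round(2),R0.inv().apply(M[:3,3]-o['eef_pos']).round(3))
print(c['vfov'],c['cx'],c['cy'])
for nme,p in [('handle',slope(.1014,-.0457,.058)),('dial',slope(.102,-.141,.04)),('grip.55',lidpt(.553,.15,P[4],.022)),('staple',slope(.101,.022,.01))]: print(nme,proj(c,b2w(P,p)).round())
E
```

```text
1.7667 [ 0.5801 -0.1722  0.2706] q [-0.34 -0.07  1.91 -0.39  0.79 -0.87] F [-0.8 -0.6 -0.4] fn -0.3 fy -1.0
tcp: u 0.0898 y 0.0736 h 0.2186 roterr [-0.0005  0.0009 -0.0025]
[[-0.01  0.96  0.28]
 [ 1.    0.01  0.  ]
 [ 0.    0.28 -0.96]] [ 0.069 -0.001 -0.145]
67.3503878716581 276.60382767317077 209.33203802340893
handle [[156. 204.]]
dial [[ 71. 199.]]
grip.55 [[293. 191.]]
staple [[230. 193.]]
```

View pics/w1.png

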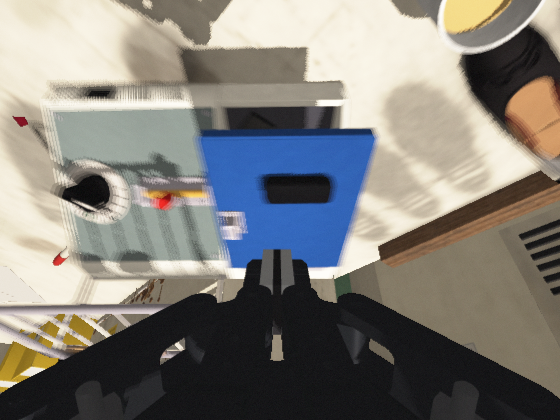

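Wrist view: lid grip at (298,189), against (293,191) predicted. Handle at (163,201), dial at (88,190). The fit is good to a few mm, so I'll move above the lid grip.

Request:
{"fn": "servo_tool", "kwargs": {
  "steps": [
    {"dx":0.11,"dy":-0.07,"dz":-0.13,"wx":0,"wy":0,"wz":0},
    {"dx":0.22,"dy":-0.14,"dz":-0.26,"wx":0,"wy":0,"wz":0},
    {"dx":0.33,"dy":-0.21,"dz":-0.4,"wx":0,"wy":0,"wz":0},
    {"dx":0.44,"dy":-0.28,"dz":-0.54,"wx":0,"wy":0,"wz":0},
    {"dx":0.53,"dy":-0.35,"dz":-0.66,"wx":0,"wy":0,"wz":0}
  ]
}}

```text
time_s: 2.23
eef_pos: [0.6323, -0.2084, 0.2037]
eef_rot: [0.275, 0.391, 0.87, -0.121]
wrist_force: [-0.8, 0.2, 0.5]
opening: 0.0
grasp_force: 0.0
```

Request:
{"fn": "servo_tool", "kwargs": {
  "steps": [
    {"dx":0,"dy":0,"dz":-0.08,"wx":0,"wy":0,"wz":0},
    {"dx":0,"dy":0,"dz":-0.16,"wx":0,"wy":0,"wz":0},
    {"dx":0,"dy":0,"dz":-0.24,"wx":0,"wy":0,"wz":0},
    {"dx":0,"dy":0,"dz":-0.32,"wx":0,"wy":0,"wz":0},
    {"dx":0,"dy":0,"dz":-0.4,"wx":0,"wy":0,"wz":0}
  ]
}}

```text
time_s: 2.65
eef_pos: [0.6321, -0.2079, 0.1651]
eef_rot: [0.276, 0.39, 0.87, -0.121]
wrist_force: [-0.7, 0.8, 1.9]
opening: -0.002
grasp_force: 0.5
```

```bash
python3 st.py
```

```text
2.65 [ 0.6321 -0.2079  0.1651] q [-0.37  0.2   1.86 -0.49  0.58 -0.75] F [-0.7  0.8  1.9] fn 2.2 fy 0.1
tcp: u 0.0795 y 0.0888 h 0.0971 roterr [-0.0009  0.0013 -0.0011]
```

Request:
{"fn": "servo_tool", "kwargs": {
  "steps": [
    {"dx":0,"dy":0,"dz":-0.08,"wx":0,"wy":0,"wz":0},
    {"dx":0,"dy":0,"dz":-0.16,"wx":0,"wy":0,"wz":0},
    {"dx":0,"dy":0,"dz":-0.24,"wx":0,"wy":0,"wz":0},
    {"dx":0.01,"dy":-0.01,"dz":-0.32,"wx":0,"wy":0,"wz":0},
    {"dx":0.02,"dy":-0.02,"dz":-0.4,"wx":0,"wy":0,"wz":0}
  ]
}}

```text
time_s: 3.07
eef_pos: [0.6343, -0.2102, 0.1245]
eef_rot: [0.275, 0.391, 0.87, -0.121]
wrist_force: [-0.6, -0.1, 0.9]
opening: -0.002
grasp_force: 0.5
```

Request:
{"fn": "servo_tool", "kwargs": {
  "steps": [
    {"dx":0.01,"dy":-0.01,"dz":-0.07,"wx":0,"wy":0,"wz":0},
    {"dx":0.02,"dy":-0.02,"dz":-0.14,"wx":0,"wy":0,"wz":0},
    {"dx":0.03,"dy":-0.04,"dz":-0.21,"wx":0,"wy":0,"wz":0},
    {"dx":0.05,"dy":-0.06,"dz":-0.28,"wx":0,"wy":0,"wz":0},
    {"dx":0.06,"dy":-0.07,"dz":-0.34,"wx":0,"wy":0,"wz":0}
  ]
}}

```text
time_s: 3.48
eef_pos: [0.6405, -0.2176, 0.0906]
eef_rot: [0.275, 0.391, 0.87, -0.121]
wrist_force: [-0.4, 0.4, 1.3]
opening: 0.001
grasp_force: 0.5
```

```bash
python3 st.py
```

```text
3.4833 [ 0.6405 -0.2176  0.0906] q [-0.38  0.34  1.86 -0.62  0.45 -0.61] F [-0.4  0.4  1.3] fn 1.4 fy 0.0
tcp: u 0.0473 y 0.0887 h 0.0287 roterr [-0.001   0.0011 -0.001 ]
```

Request:
{"fn": "servo_tool", "kwargs": {
  "steps": [
    {"dx":0.008,"dy":-0.009,"dz":-0.016,"wx":0,"wy":0,"wz":0},
    {"dx":0.015,"dy":-0.017,"dz":-0.033,"wx":0,"wy":0,"wz":0},
    {"dx":0.02,"dy":-0.023,"dz":-0.045,"wx":0,"wy":0,"wz":0},
    {"dx":0.027,"dy":-0.03,"dz":-0.057,"wx":0,"wy":0,"wz":0},
    {"dx":0.03,"dy":-0.034,"dz":-0.066,"wx":0,"wy":0,"wz":0}
  ]
}}

```text
time_s: 3.9
eef_pos: [0.6433, -0.2206, 0.0849]
eef_rot: [0.275, 0.391, 0.87, -0.121]
wrist_force: [-11.7, 9.4, 14.4]
opening: 0.004
grasp_force: 10.1
```

```bash
python3 st.py
```

```text
3.9 [ 0.6433 -0.2206  0.0849] q [-0.39  0.36  1.86 -0.63  0.44 -0.61] F [-11.7   9.4  14.4] fn 20.3 fy -2.5
tcp: u 0.0473 y 0.0888 h 0.0217 roterr [-0.0009  0.0011 -0.001 ]
```

Request:
{"fn": "servo_tool", "kwargs": {
  "steps": [
    {"dx":0,"dy":0,"dz":0,"wx":0,"wy":0,"wz":0},
    {"dx":0,"dy":0,"dz":0,"wx":0,"wy":0,"wz":0},
    {"dx":-0.08,"dy":0.09,"dz":0.16,"wx":0,"wy":0,"wz":0},
    {"dx":-0.15,"dy":0.17,"dz":0.33,"wx":0,"wy":0,"wz":0},
    {"dx":-0.23,"dy":0.26,"dz":0.49,"wx":0,"wy":0,"wz":0}
  ]
}}

```text
time_s: 4.32
eef_pos: [0.6202, -0.1946, 0.1343]
eef_rot: [0.275, 0.391, 0.87, -0.121]
wrist_force: [0.3, -0.7, -0.1]
opening: 0.001
grasp_force: 0.0
```

Request:
{"fn": "servo_tool", "kwargs": {
  "steps": [
    {"dx":-0.19,"dy":-0.16,"dz":0.2,"wx":0,"wy":0,"wz":0},
    {"dx":-0.38,"dy":-0.32,"dz":0.4,"wx":0,"wy":0,"wz":0},
    {"dx":-0.57,"dy":-0.5,"dz":0.6,"wx":0,"wy":0,"wz":0},
    {"dx":-0.76,"dy":-0.74,"dz":0.79,"wx":0,"wy":0,"wz":0},
    {"dx":-0.94,"dy":-0.97,"dz":0.79,"wx":0,"wy":0,"wz":0}
  ],
  "jaw": 1
}}

```text
time_s: 4.73
eef_pos: [0.5279, -0.2936, 0.2187]
eef_rot: [0.28, 0.389, 0.869, -0.122]
wrist_force: [1.1, -0.5, 0.5]
opening: 0.71
grasp_force: 0.0
```

Request:
{"fn": "servo_tool", "kwargs": {
  "steps": [
    {"dx":0,"dy":0,"dz":0,"wx":0,"wy":0,"wz":0},
    {"dx":0,"dy":0,"dz":0,"wx":0,"wy":0,"wz":0},
    {"dx":0,"dy":0,"dz":0,"wx":0,"wy":0,"wz":0},
    {"dx":0,"dy":0,"dz":0,"wx":0,"wy":0,"wz":0},
    {"dx":0,"dy":0,"dz":0,"wx":0,"wy":0,"wz":0}
  ]
}}

```text
time_s: 5.15
eef_pos: [0.5268, -0.2906, 0.2121]
eef_rot: [0.275, 0.39, 0.871, -0.121]
wrist_force: [0.2, 0.0, 0.1]
opening: 0.998
grasp_force: 0.0
```

```bash
python3 st.py; python3 - <<'E'
from h import *
c=snap('wrist','w2');cv2.imwrite('pics/w2b.png',cv2.resize(c['frame'][:,:,::-1],(800,600),interpolation=cv2.INTER_CUBIC))
for nme,p in [('handle',slope(.1014,-.0457,.058)),('dial',slope(.102,-.141,.04)),('grip',lidpt(0,.15,P[4],.022)),('frcorner',slope(0,-.185,0))]: print(nme,(proj(c,b2w(P,p))/.7).round())
E
```

```text
5.15 [ 0.5268 -0.2906  0.2121] q [-0.64 -0.06  2.02 -0.2   0.58 -1.24] F [0.2 0.  0.1] fn 0.0 fy 0.2
tcp: u 0.0999 y -0.0448 h 0.1401 roterr [-0.0012  0.0009 -0.0015]
handle [[393. 313.]]
dial [[223. 304.]]
grip [[628. 199.]]
frcorner [[154. 117.]]
```

View pics/w2b.png

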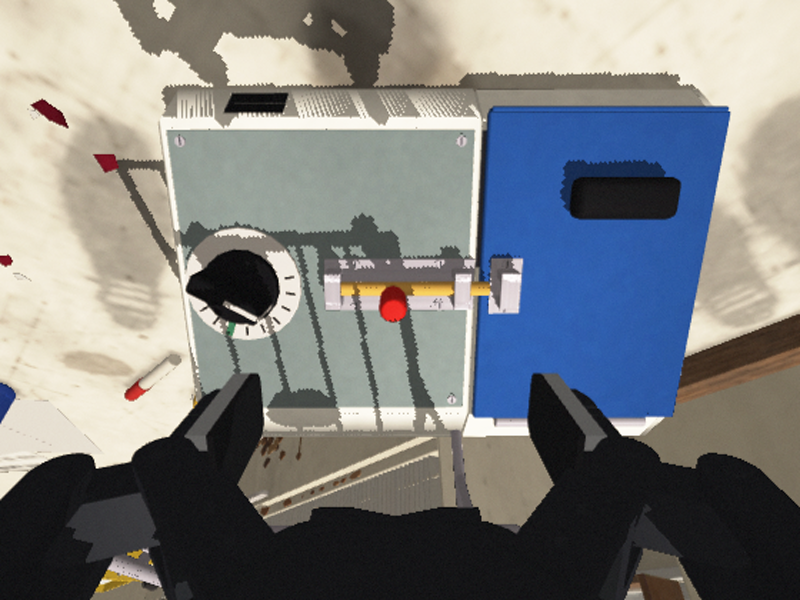

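The wrist view shows the lid flush. The red handle spans (380-407, 287-322) and the bolt points at the staple at (505,285). The dial disc spans x 185-300 and y 228-340. The wing runs from (190,288) to the white-lined end near (262,320), and the green mark is at (232,328). I'll refine the handle and the dial.

```bash
cat > fit2.py <<'E'
from h import *
from scipy.optimize import minimize,least_squares
c=load('w2'); f=c['frame'].astype(int)
m=((f[...,0]>130)&(f[...,1]<70)&(f[...,2]<70)).astype(np.uint8); m[:,:240]=0;m[:,320:]=0;m[:180]=0;m[260:]=0
ys,xs=np.nonzero(m);print('red bbox',xs.min(),xs.max(),ys.min(),ys.max(),len(xs))
t=np.linspace(0,2*np.pi,40)
def sil(u,y):
    p=np.vstack([[slope(u+.0075*np.cos(a),y+.0075*np.sin(a),h) for a in t] for h in(.03,.058)])
    q=proj(c,b2w(P,p)); return q
def iou(g):
    k=np.zeros((420*4,560*4),np.uint8); cv2.fillConvexPoly(k,cv2.convexHull(((sil(*g)+.5)*4).astype(np.int32)),1)
    k=cv2.resize(k*255,(560,420),interpolation=cv2.INTER_AREA)/255.
    return np.abs(k-m).sum()
best=min((iou((u,y)),u,y) for u in np.arange(.092,.107,.0005) for y in np.arange(-.052,-.040,.0005));print('handle',best, iou((.1014,-.0457)))
# dial disc
D=lambda u,y:proj(c,b2w(P,[slope(u+.037*np.cos(a),y+.037*np.sin(a),.003) for a in t]))/.7
g=least_squares(lambda g:np.r_[D(*g).min(0),D(*g).max(0)]-[184,228,301,341],[.102,-.141]);print('disc',g.x,g.fun)
# wing angle
def wl(phi,u=.102,y=-.141,L=.022): return proj(c,b2w(P,[slope(u+s*np.cos(phi),y-s*np.sin(phi),.04) for s in(L,-L)]))/.7
for ph in(-1.4,-1.3,-1.2,-1.1,-1.0,-.9): print(ph,wl(ph,*g.x).round().tolist())
E
python3 fit2.py
```

```text
red bbox 266 284 209 224 234
handle (np.float64(239.82745098039214), np.float64(0.099), np.float64(-0.04599999999999999)) 242.39607843137253
disc [ 0.10136444 -0.14186245] [ 0.4618493   0.51407793 -0.46960702 -0.62939573]
-1.4 [[261.0, 309.0], [182.0, 296.0]]
-1.3 [[260.0, 313.0], [182.0, 293.0]]
-1.2 [[259.0, 316.0], [183.0, 289.0]]
-1.1 [[258.0, 320.0], [184.0, 286.0]]
-1.0 [[256.0, 323.0], [186.0, 282.0]]
-0.9 [[255.0, 326.0], [188.0, 279.0]]
```

Request:
{"fn": "servo_tool", "kwargs": {
  "steps": [
    {"dx":0.1,"dy":-0.11,"dz":-0.21,"wx":0,"wy":0,"wz":0},
    {"dx":0.2,"dy":-0.22,"dz":-0.42,"wx":0,"wy":0,"wz":0},
    {"dx":0.29,"dy":-0.33,"dz":-0.63,"wx":0,"wy":0,"wz":0},
    {"dx":0.37,"dy":-0.43,"dz":-0.81,"wx":0,"wy":0,"wz":0},
    {"dx":0.42,"dy":-0.49,"dz":-0.92,"wx":0,"wy":0,"wz":0}
  ]
}}

```text
time_s: 5.62
eef_pos: [0.5686, -0.3399, 0.1177]
eef_rot: [0.274, 0.39, 0.871, -0.12]
wrist_force: [-0.3, -0.6, -0.5]
opening: 1.0
grasp_force: 0.0
```

Request:
{"fn": "servo_tool", "kwargs": {
  "steps": [
    {"dx":0,"dy":0,"dz":0,"wx":0,"wy":0,"wz":0},
    {"dx":0,"dy":0,"dz":0,"wx":0,"wy":0,"wz":0},
    {"dx":0,"dy":0,"dz":0,"wx":0,"wy":0,"wz":0},
    {"dx":0,"dy":0,"dz":0,"wx":0,"wy":0,"wz":0},
    {"dx":0,"dy":0,"dz":0,"wx":0,"wy":0,"wz":0}
  ],
  "jaw": 0
}}

```text
time_s: 6.03
eef_pos: [0.5688, -0.3404, 0.1221]
eef_rot: [0.276, 0.39, 0.87, -0.121]
wrist_force: [-0.3, 0.5, 0.1]
opening: 0.296
grasp_force: 0.0
```

Request:
{"fn": "servo_tool", "kwargs": {
  "steps": [
    {"dx":0,"dy":0,"dz":0,"wx":0,"wy":0,"wz":0},
    {"dx":0,"dy":0,"dz":0,"wx":0,"wy":0,"wz":0},
    {"dx":0,"dy":0,"dz":0,"wx":0,"wy":0,"wz":0},
    {"dx":0,"dy":0,"dz":0,"wx":0,"wy":0,"wz":0},
    {"dx":0,"dy":0,"dz":0,"wx":0,"wy":0,"wz":0}
  ]
}}

```text
time_s: 6.45
eef_pos: [0.5687, -0.3405, 0.1221]
eef_rot: [0.276, 0.39, 0.87, -0.121]
wrist_force: [-2.9, 3.8, 6.2]
opening: 0.153
grasp_force: 58.4
```

```bash
python3 st.py
```

```text
6.45 [ 0.5687 -0.3405  0.1221] q [-0.67  0.22  1.94 -0.25  0.38 -1.2 ] F [-2.9  3.8  6.2] fn 7.8 fy 0.4
tcp: u 0.1016 y -0.0466 h 0.0291 roterr [-0.0007  0.0016 -0.0011]
```

Request:
{"fn": "servo_tool", "kwargs": {
  "steps": [
    {"dx":0.045,"dy":0.04,"dz":0,"wx":0,"wy":0,"wz":0},
    {"dx":0.09,"dy":0.08,"dz":0,"wx":0,"wy":0,"wz":0},
    {"dx":0.135,"dy":0.12,"dz":0,"wx":0,"wy":0,"wz":0},
    {"dx":0.18,"dy":0.16,"dz":0,"wx":0,"wy":0,"wz":0},
    {"dx":0.225,"dy":0.199,"dz":0,"wx":0,"wy":0,"wz":0}
  ]
}}

```text
time_s: 6.87
eef_pos: [0.5903, -0.3211, 0.1219]
eef_rot: [0.275, 0.391, 0.87, -0.122]
wrist_force: [-33.4, -18.7, 15.9]
opening: 0.154
grasp_force: 60.9
```

Request:
{"fn": "servo_tool", "kwargs": {
  "steps": [
    {"dx":0.01,"dy":0.009,"dz":0,"wx":0,"wy":0,"wz":0},
    {"dx":0.02,"dy":0.018,"dz":0,"wx":0,"wy":0,"wz":0},
    {"dx":0.03,"dy":0.026,"dz":0,"wx":0,"wy":0,"wz":0},
    {"dx":0.037,"dy":0.033,"dz":0,"wx":0,"wy":0,"wz":0},
    {"dx":0.037,"dy":0.033,"dz":0,"wx":0,"wy":0,"wz":0}
  ]
}}

```text
time_s: 7.28
eef_pos: [0.5902, -0.3213, 0.1219]
eef_rot: [0.272, 0.392, 0.87, -0.124]
wrist_force: [-31.4, -11.0, 18.1]
opening: 0.153
grasp_force: 60.7
```

```bash
python3 st.py
```

```text
7.2833 [ 0.5902 -0.3213  0.1219] q [-0.61  0.25  1.9  -0.35  0.42 -1.06] F [-31.4 -11.   18.1] fn 22.1 fy -30.8
tcp: u 0.1014 y -0.0178 h 0.0289 roterr [-0.0002 -0.0011  0.0007]
```

```bash
python3 - <<'E'
from h import *
c=snap('wrist','w3');cv2.imwrite('pics/w3b.png',cv2.resize(c['frame'][:,:,::-1],(800,600),interpolation=cv2.INTER_CUBIC))
E
```

```text
(no output)
```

View pics/w3b.png

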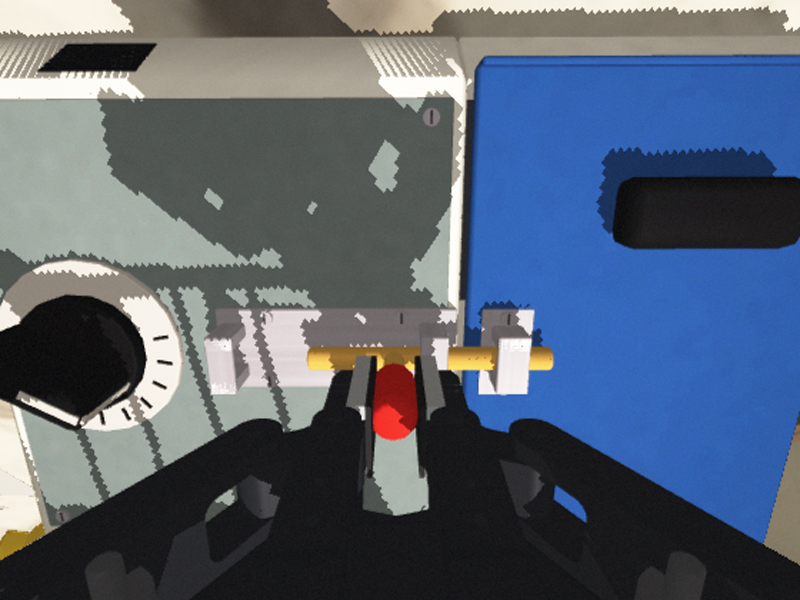

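The picture shows the bolt through the keeper, with its tip at (553,358). The handle is at (394,400), gripped, with the left guide's inner face at x≈420. I'll measure the gap from handle to guide to get the joint value.

```bash
cat > gap.py <<'E'
from h import *
from scipy.optimize import least_squares
def S(tag,pix,h):
    c=load(tag); return least_squares(lambda g:(proj(c,b2w(P,slope(*g,h)))[0]-np.array(pix)*.7),[.1,-.05]).x.round(4)
for t,L in [('w3',[('Lguide inner top',(420,345),.02),('Lguide outer top',(448,345),.02),('Rguide inner top',(245,345),.02),('Rguide top outer',(207,345),.02),('tip',(553,358),.012),('rod right',(308,358),.012),('staple L',(497,340),.02),('staple R',(530,340),.02),('handle tip ctr',(395,420),.058)]),
 ('w2',[('Lguide inner top',(455,285),.02),('Rguide inner top',(340,285),.02),('rod right',(341,288),.012),('tip',(491,288),.012),('handle',(394,305),.058)])]:
  for nme,pix,h in L: print(t,nme,S(t,pix,h))
E
python3 gap.py
```

```text
w3 Lguide inner top [ 0.0917 -0.0091]
w3 Lguide outer top [0.0917 0.001 ]
w3 Rguide inner top [ 0.0918 -0.0724]
w3 Rguide top outer [ 0.0918 -0.0862]
w3 tip [0.1002 0.0424]
w3 rod right [ 0.1003 -0.0516]
w3 staple L [0.0898 0.0186]
w3 staple R [0.0898 0.0305]
w3 handle tip ctr [ 0.0994 -0.018 ]
w2 Lguide inner top [ 0.0962 -0.0083]
w2 Rguide inner top [ 0.0961 -0.0775]
w2 rod right [ 0.1001 -0.0779]
w2 tip [0.1001 0.0154]
w2 handle [ 0.0972 -0.0452]
```

The right guide and handle spacing (59 against 24+35 mm) says the bolt started about 5 mm in and is now on its stop. To rule out a finger catching the guide, I'll regrip 10 mm higher and push again.

Request:
{"fn": "servo_tool", "kwargs": {
  "steps": [
    {"dx":-0.045,"dy":-0.04,"dz":0,"wx":0,"wy":0,"wz":0},
    {"dx":-0.045,"dy":-0.04,"dz":0,"wx":0,"wy":0,"wz":0},
    {"dx":-0.045,"dy":-0.04,"dz":0,"wx":0,"wy":0,"wz":0},
    {"dx":-0.064,"dy":-0.018,"dz":0.04,"wx":0,"wy":0,"wz":0},
    {"dx":-0.083,"dy":0.003,"dz":0.082,"wx":0,"wy":0,"wz":0}
  ],
  "jaw": 0.45
}}

```text
time_s: 7.75
eef_pos: [0.5863, -0.3164, 0.1289]
eef_rot: [0.275, 0.39, 0.87, -0.121]
wrist_force: [-0.9, 0.5, 1.3]
opening: 0.449
grasp_force: 0.0
```

Request:
{"fn": "servo_tool", "kwargs": {
  "steps": [
    {"dx":0,"dy":0,"dz":0,"wx":0,"wy":0,"wz":0},
    {"dx":0,"dy":0,"dz":0,"wx":0,"wy":0,"wz":0},
    {"dx":0,"dy":0,"dz":0,"wx":0,"wy":0,"wz":0},
    {"dx":0,"dy":0,"dz":0,"wx":0,"wy":0,"wz":0},
    {"dx":0,"dy":0,"dz":0,"wx":0,"wy":0,"wz":0}
  ],
  "jaw": 0
}}

```text
time_s: 8.17
eef_pos: [0.5858, -0.3173, 0.1297]
eef_rot: [0.275, 0.39, 0.87, -0.121]
wrist_force: [-10.6, 2.2, 10.6]
opening: 0.15
grasp_force: 58.5
```

```bash
python3 st.py
```

```text
8.1667 [ 0.5858 -0.3173  0.1297] q [-0.61  0.22  1.92 -0.32  0.42 -1.09] F [-10.6   2.2  10.6] fn 13.6 fy -6.5
tcp: u 0.1011 y -0.0184 h 0.0387 roterr [-0.0007  0.0009 -0.001 ]
```

Request:
{"fn": "servo_tool", "kwargs": {
  "steps": [
    {"dx":0.007,"dy":0.007,"dz":0,"wx":0,"wy":0,"wz":0},
    {"dx":0.015,"dy":0.013,"dz":0,"wx":0,"wy":0,"wz":0},
    {"dx":0.022,"dy":0.02,"dz":0,"wx":0,"wy":0,"wz":0},
    {"dx":0.03,"dy":0.027,"dz":0,"wx":0,"wy":0,"wz":0},
    {"dx":0.037,"dy":0.033,"dz":0,"wx":0,"wy":0,"wz":0}
  ]
}}

```text
time_s: 8.58
eef_pos: [0.5864, -0.3168, 0.1296]
eef_rot: [0.273, 0.391, 0.87, -0.124]
wrist_force: [-31.8, -10.9, 20.4]
opening: 0.147
grasp_force: 60.1
```

```bash
python3 st.py
```

```text
8.5833 [ 0.5864 -0.3168  0.1296] q [-0.61  0.23  1.91 -0.34  0.43 -1.07] F [-31.8 -10.9  20.4] fn 24.1 fy -31.0
tcp: u 0.1011 y -0.0177 h 0.0386 roterr [-0.0002 -0.0011  0.0002]
```

The bolt stops at the same place, so it is home. Next I'll release, retreat, and move over the dial for a close look.

Request:
{"fn": "servo_tool", "kwargs": {
  "steps": [
    {"dx":-0.037,"dy":-0.033,"dz":0,"wx":0,"wy":0,"wz":0},
    {"dx":-0.037,"dy":-0.033,"dz":0,"wx":0,"wy":0,"wz":0},
    {"dx":-0.037,"dy":-0.033,"dz":0,"wx":0,"wy":0,"wz":0},
    {"dx":-0.113,"dy":0.053,"dz":0.164,"wx":0,"wy":0,"wz":0},
    {"dx":-0.227,"dy":0.182,"dz":0.41,"wx":0,"wy":0,"wz":0}
  ],
  "jaw": 0.6
}}

```text
time_s: 9.0
eef_pos: [0.5662, -0.2947, 0.167]
eef_rot: [0.273, 0.391, 0.871, -0.12]
wrist_force: [0.4, 0.0, 0.4]
opening: 0.601
grasp_force: 0.0
```

Request:
{"fn": "servo_tool", "kwargs": {
  "steps": [
    {"dx":-0.15,"dy":0.17,"dz":0.33,"wx":0,"wy":0,"wz":0},
    {"dx":-0.4,"dy":-0.05,"dz":0.33,"wx":0,"wy":0,"wz":0},
    {"dx":-0.65,"dy":-0.28,"dz":0.33,"wx":0,"wy":0,"wz":0},
    {"dx":-0.9,"dy":-0.5,"dz":0.33,"wx":0,"wy":0,"wz":0},
    {"dx":-1,"dy":-0.59,"dz":0.33,"wx":0,"wy":0,"wz":0}
  ]
}}

```text
time_s: 9.42
eef_pos: [0.466, -0.3555, 0.2033]
eef_rot: [0.276, 0.39, 0.87, -0.121]
wrist_force: [-0.3, -0.8, 0.2]
opening: 0.6
grasp_force: 0.0
```

Request:
{"fn": "servo_tool", "kwargs": {
  "steps": [
    {"dx":-0.06,"dy":-0.06,"dz":0,"wx":0,"wy":0,"wz":0},
    {"dx":-0.06,"dy":-0.06,"dz":0,"wx":0,"wy":0,"wz":0},
    {"dx":-0.06,"dy":-0.06,"dz":0,"wx":0,"wy":0,"wz":0},
    {"dx":-0.06,"dy":-0.06,"dz":0,"wx":0,"wy":0,"wz":0},
    {"dx":-0.06,"dy":-0.06,"dz":0,"wx":0,"wy":0,"wz":0}
  ]
}}

```text
time_s: 9.83
eef_pos: [0.4619, -0.3598, 0.2027]
eef_rot: [0.275, 0.39, 0.87, -0.121]
wrist_force: [0.3, -0.1, -1.2]
opening: 0.598
grasp_force: 0.0
```

```bash
python3 st.py; python3 - <<'E'
from h import *
c=snap('wrist','w4');cv2.imwrite('pics/w4b.png',cv2.resize(c['frame'][:,:,::-1],(800,600),interpolation=cv2.INTER_CUBIC))
print((proj(c,b2w(P,[slope(.1014,-.1419,.003),slope(.1014,-.1419,.04)]))/.7).round())
E
```

```text
9.8333 [ 0.4619 -0.3598  0.2027] q [-0.88 -0.11  2.09  0.05  0.55 -1.64] F [ 0.3 -0.1 -1.2] fn -1.2 fy 0.2
tcp: u 0.1017 y -0.1393 h 0.1274 roterr [-0.0011  0.0011 -0.0015]
[[390. 288.]
 [390. 306.]]
```

View pics/w4b.png

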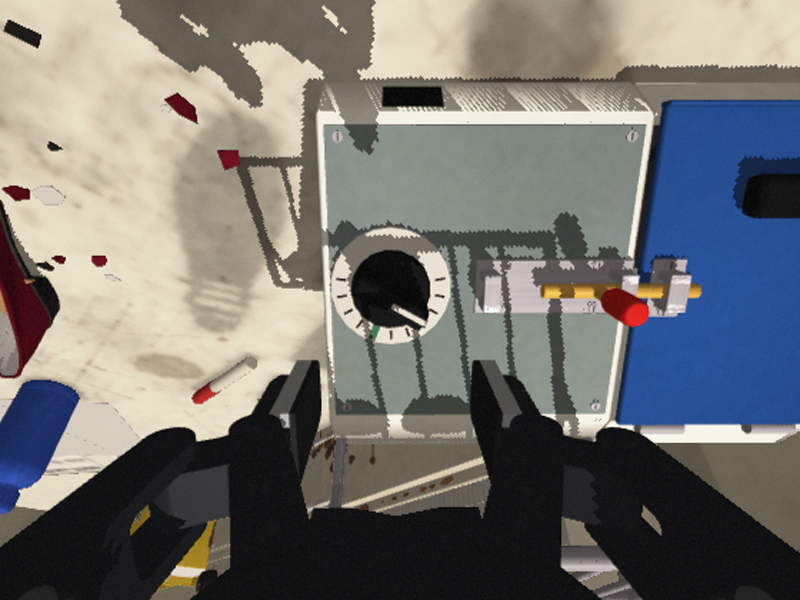

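The view shows the dial disc centred at (391,285), the pointer line running (392,305)-(426,322), so φ≈-1.14, and the green mark at (375,331). The bolt goes through the keeper.

```bash
cat > dial.py <<'E'
from h import *
o,R0=cur()
til=Ro.from_rotvec(-.044*ey); n2=til.apply(n); U,Y=.1007,-.1415
for phi in(-1.14,.35):
    Rt=til*Ro.from_matrix(toolR(phi)); print(phi,'rotcmd',((Rt*R0.inv()).as_rotvec()/np.pi).round(4))
for g in(.10,.035):
    p=b2w(P,slope(U,Y,g))[0]-.019*n2; print('grasp h',g,'tcp',p.round(4),'d',((p-o['eef_pos'])*10).round(3))
print('n2',n2)
E
python3 dial.py
```

```text
-1.14 rotcmd [-0.1535  0.1525  0.2913]
0.35 rotcmd [ 0.0326 -0.0572 -0.0914]
grasp h 0.1 tcp [ 0.4778 -0.3811  0.1646] d [ 0.159 -0.212 -0.381]
grasp h 0.035 tcp [ 0.5026 -0.409   0.1114] d [ 0.406 -0.491 -0.914]
n2 [-0.40397144  0.45579805  0.79313001]
```

Request:
{"fn": "servo_tool", "kwargs": {
  "steps": [
    {"dx":0,"dy":0,"dz":0,"wx":-0.0154,"wy":0.0152,"wz":0.0292},
    {"dx":0,"dy":0,"dz":0,"wx":-0.0308,"wy":0.0304,"wz":0.0584},
    {"dx":0,"dy":0,"dz":0,"wx":-0.0462,"wy":0.0456,"wz":0.0876},
    {"dx":0,"dy":0,"dz":0,"wx":-0.0616,"wy":0.0608,"wz":0.1168},
    {"dx":0,"dy":0,"dz":0,"wx":-0.077,"wy":0.076,"wz":0.146}
  ]
}}

```text
time_s: 10.3
eef_pos: [0.4618, -0.36, 0.2027]
eef_rot: [0.235, 0.128, 0.942, -0.204]
wrist_force: [-0.3, 1.1, 0.9]
opening: 0.603
grasp_force: 0.0
```

Request:
{"fn": "servo_tool", "kwargs": {
  "steps": [
    {"dx":0.03,"dy":-0.04,"dz":-0.08,"wx":-0.0154,"wy":0.0152,"wz":0.0292},
    {"dx":0.06,"dy":-0.08,"dz":-0.16,"wx":-0.0308,"wy":0.0304,"wz":0.0584},
    {"dx":0.09,"dy":-0.12,"dz":-0.24,"wx":-0.0462,"wy":0.0456,"wz":0.0876},
    {"dx":0.12,"dy":-0.16,"dz":-0.32,"wx":-0.0616,"wy":0.0608,"wz":0.1168},
    {"dx":0.159,"dy":-0.212,"dz":-0.381,"wx":-0.0765,"wy":0.0765,"wz":0.1453}
  ]
}}

```text
time_s: 10.72
eef_pos: [0.4776, -0.3809, 0.1637]
eef_rot: [0.175, -0.142, 0.936, -0.269]
wrist_force: [-0.3, -0.4, -0.9]
opening: 0.601
grasp_force: 0.0
```

Request:
{"fn": "servo_tool", "kwargs": {
  "steps": [
    {"dx":0,"dy":0,"dz":0,"wx":0,"wy":0,"wz":0},
    {"dx":0,"dy":0,"dz":0,"wx":0,"wy":0,"wz":0},
    {"dx":0,"dy":0,"dz":0,"wx":0,"wy":0,"wz":0},
    {"dx":0,"dy":0,"dz":0,"wx":0,"wy":0,"wz":0},
    {"dx":0,"dy":0,"dz":0,"wx":0,"wy":0,"wz":0}
  ]
}}

```text
time_s: 11.13
eef_pos: [0.4773, -0.3818, 0.1654]
eef_rot: [0.176, -0.138, 0.937, -0.27]
wrist_force: [-1.2, 0.1, -0.7]
opening: 0.6
grasp_force: 0.0
```

```bash
python3 st.py; python3 dial.py; python3 - <<'E'
from h import *
c=snap('wrist','w5');cv2.imwrite('pics/w5b.png',cv2.resize(c['frame'][:,:,::-1],(800,600),interpolation=cv2.INTER_CUBIC))
E
```

```text
11.1333 [ 0.4773 -0.3818  0.1654] q [-0.88  0.01  2.09  0.06  0.39 -2.79] F [-1.2  0.1 -0.7] fn -0.1 fy -0.9
tcp: u 0.1022 y -0.1423 h 0.0816 roterr [ 0.1518 -0.1519 -0.292 ]
-1.14 rotcmd [-0.      0.0006  0.0005]
0.35 rotcmd [ 0.1917 -0.2157 -0.3755]
grasp h 0.1 tcp [ 0.4778 -0.3811  0.1646] d [ 0.005  0.007 -0.008]
grasp h 0.035 tcp [ 0.5026 -0.409   0.1114] d [ 0.252 -0.272 -0.541]
n2 [-0.40397144  0.45579805  0.79313001]
```

View pics/w5b.png

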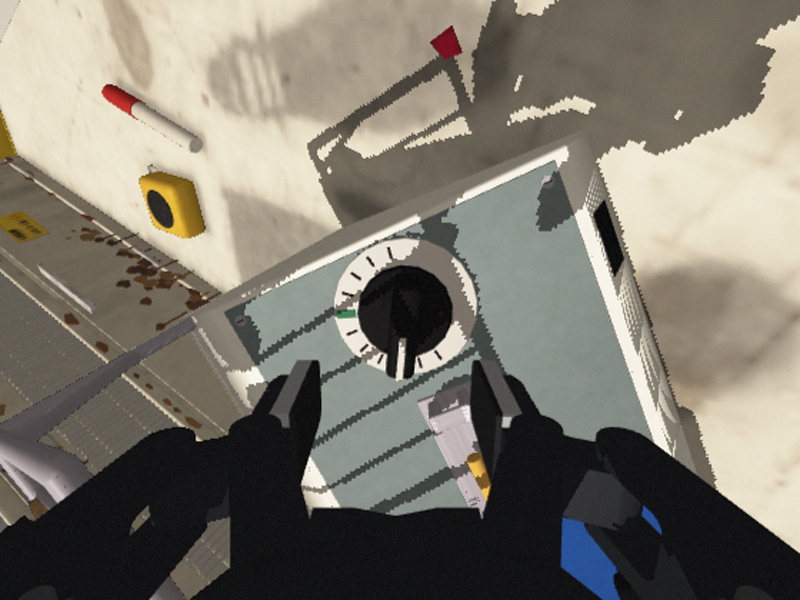

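The dial's wing lines up with the closing direction, pointer at (401,375), between the fingers at x 318 and 474. The remaining 4 mm offset goes away as the tool descends along the axis. Now I'll descend and grip.

Request:
{"fn": "servo_tool", "kwargs": {
  "steps": [
    {"dx":0.06,"dy":-0.07,"dz":-0.14,"wx":0,"wy":0,"wz":0},
    {"dx":0.13,"dy":-0.14,"dz":-0.27,"wx":0,"wy":0,"wz":0},
    {"dx":0.18,"dy":-0.2,"dz":-0.4,"wx":0,"wy":0,"wz":0},
    {"dx":0.23,"dy":-0.25,"dz":-0.5,"wx":0,"wy":0,"wz":0},
    {"dx":0.252,"dy":-0.272,"dz":-0.541,"wx":0,"wy":0,"wz":0}
  ]
}}

```text
time_s: 11.6
eef_pos: [0.5022, -0.409, 0.1094]
eef_rot: [0.176, -0.138, 0.937, -0.269]
wrist_force: [-0.4, 0.1, 0.2]
opening: 0.599
grasp_force: 0.0
```

Request:
{"fn": "servo_tool", "kwargs": {
  "steps": [
    {"dx":0,"dy":0,"dz":0,"wx":0,"wy":0,"wz":0},
    {"dx":0,"dy":0,"dz":0,"wx":0,"wy":0,"wz":0},
    {"dx":0,"dy":0,"dz":0,"wx":0,"wy":0,"wz":0},
    {"dx":0,"dy":0,"dz":0,"wx":0,"wy":0,"wz":0},
    {"dx":0,"dy":0,"dz":0,"wx":0,"wy":0,"wz":0}
  ],
  "jaw": 0
}}

```text
time_s: 12.02
eef_pos: [0.5024, -0.4086, 0.1114]
eef_rot: [0.176, -0.139, 0.937, -0.269]
wrist_force: [-2.8, 4.7, 5.0]
opening: 0.14
grasp_force: 61.0
```

```bash
python3 st.py; python3 dial.py
```

```text
12.0167 [ 0.5024 -0.4086  0.1114] q [-0.88  0.19  2.03  0.07  0.27 -2.8 ] F [-2.8  4.7  5. ] fn 7.2 fy 1.0
tcp: u 0.1012 y -0.1414 h 0.0163 roterr [ 0.1518 -0.1521 -0.2924]
-1.14 rotcmd [-0.0001  0.0003  0.0001]
0.35 rotcmd [ 0.1917 -0.2159 -0.3759]
grasp h 0.1 tcp [ 0.4778 -0.3811  0.1646] d [-0.245  0.276  0.532]
grasp h 0.035 tcp [ 0.5026 -0.409   0.1114] d [ 0.002 -0.003 -0.   ]
n2 [-0.40397144  0.45579805  0.79313001]
```

Request:
{"fn": "servo_tool", "kwargs": {
  "steps": [
    {"dx":0,"dy":0,"dz":0,"wx":0.0128,"wy":-0.0144,"wz":-0.0251},
    {"dx":0,"dy":0,"dz":0,"wx":0.0256,"wy":-0.0288,"wz":-0.0502},
    {"dx":0,"dy":0,"dz":0,"wx":0.0384,"wy":-0.0432,"wz":-0.0753},
    {"dx":0,"dy":0,"dz":0,"wx":0.0512,"wy":-0.0576,"wz":-0.1004},
    {"dx":0,"dy":0,"dz":0,"wx":0.0639,"wy":-0.072,"wz":-0.1253}
  ]
}}

```text
time_s: 12.43
eef_pos: [0.5023, -0.4088, 0.1114]
eef_rot: [0.237, 0.098, 0.942, -0.217]
wrist_force: [-3.2, 4.9, 5.2]
opening: 0.139
grasp_force: 60.3
```

```bash
python3 st.py; python3 dial.py
```

```text
12.4333 [ 0.5023 -0.4088  0.1114] q [-0.88  0.19  2.03  0.07  0.27 -2.3 ] F [-3.2  4.9  5.2] fn 7.6 fy 0.9
tcp: u 0.1013 y -0.1416 h 0.0162 roterr [ 0.09   -0.0808 -0.1638]
-1.14 rotcmd [-0.0645  0.073   0.1266]
0.35 rotcmd [ 0.1272 -0.1432 -0.2494]
grasp h 0.1 tcp [ 0.4778 -0.3811  0.1646] d [-0.245  0.277  0.532]
grasp h 0.035 tcp [ 0.5026 -0.409   0.1114] d [ 0.003 -0.002 -0.001]
n2 [-0.40397144  0.45579805  0.79313001]
```

Forces are low, so I'll keep turning.

Request:
{"fn": "servo_tool", "kwargs": {
  "steps": [
    {"dx":0,"dy":0,"dz":0,"wx":0.0128,"wy":-0.0144,"wz":-0.0251},
    {"dx":0,"dy":0,"dz":0,"wx":0.0256,"wy":-0.0288,"wz":-0.0502},
    {"dx":0,"dy":0,"dz":0,"wx":0.0384,"wy":-0.0432,"wz":-0.0753},
    {"dx":0,"dy":0,"dz":0,"wx":0.0512,"wy":-0.0576,"wz":-0.1004},
    {"dx":0,"dy":0,"dz":0,"wx":0.0639,"wy":-0.072,"wz":-0.1253}
  ]
}}

```text
time_s: 12.85
eef_pos: [0.5023, -0.4089, 0.1114]
eef_rot: [0.284, 0.326, 0.889, -0.152]
wrist_force: [-2.0, 3.4, 4.2]
opening: 0.138
grasp_force: 59.6
```

Request:
{"fn": "servo_tool", "kwargs": {
  "steps": [
    {"dx":0,"dy":0,"dz":0,"wx":0.016,"wy":-0.018,"wz":-0.0313},
    {"dx":0,"dy":0,"dz":0,"wx":0.032,"wy":-0.036,"wz":-0.0626},
    {"dx":0,"dy":0,"dz":0,"wx":0.048,"wy":-0.054,"wz":-0.094},
    {"dx":0,"dy":0,"dz":0,"wx":0.0639,"wy":-0.072,"wz":-0.1253},
    {"dx":0,"dy":0,"dz":0,"wx":0.0639,"wy":-0.072,"wz":-0.1253}
  ]
}}

```text
time_s: 13.27
eef_pos: [0.5021, -0.4089, 0.1113]
eef_rot: [0.312, 0.535, 0.781, -0.078]
wrist_force: [-4.6, 4.1, 5.9]
opening: 0.139
grasp_force: 59.9
```

```bash
python3 st.py; python3 dial.py|head -3
```

```text
13.2667 [ 0.5021 -0.4089  0.1113] q [-0.88  0.19  2.03  0.07  0.27 -1.31] F [-4.6  4.1  5.9] fn 8.4 fy -0.7
tcp: u 0.1012 y -0.1419 h 0.0162 roterr [-0.0341  0.0595  0.0915]
-1.14 rotcmd [-0.1925  0.2172  0.3778]
0.35 rotcmd [-0.0008  0.001   0.0017]
grasp h 0.1 tcp [ 0.4778 -0.3811  0.1646] d [-0.242  0.279  0.533]
```

Request:
{"fn": "servo_tool", "kwargs": {
  "steps": [
    {"dx":0,"dy":0,"dz":0,"wx":0,"wy":0,"wz":0},
    {"dx":0,"dy":0,"dz":0,"wx":0,"wy":0,"wz":0},
    {"dx":0,"dy":0,"dz":0,"wx":0,"wy":0,"wz":0},
    {"dx":0,"dy":0,"dz":0,"wx":0,"wy":0,"wz":0},
    {"dx":-0.076,"dy":0.086,"dz":0.164,"wx":0,"wy":0,"wz":0}
  ],
  "jaw": 0.6
}}

```text
time_s: 13.68
eef_pos: [0.4939, -0.4001, 0.1243]
eef_rot: [0.31, 0.534, 0.783, -0.078]
wrist_force: [0.1, 0.3, -0.0]
opening: 0.599
grasp_force: 0.0
```

Request:
{"fn": "servo_tool", "kwargs": {
  "steps": [
    {"dx":-0.1,"dy":0.11,"dz":0.21,"wx":0,"wy":0,"wz":0},
    {"dx":-0.2,"dy":0.22,"dz":0.42,"wx":0,"wy":0,"wz":0},
    {"dx":-0.3,"dy":0.34,"dz":0.63,"wx":0,"wy":0,"wz":0},
    {"dx":-0.37,"dy":0.42,"dz":0.8,"wx":0,"wy":0,"wz":0},
    {"dx":-0.39,"dy":0.44,"dz":0.84,"wx":0,"wy":0,"wz":0}
  ]
}}

```text
time_s: 14.1
eef_pos: [0.4562, -0.3566, 0.2146]
eef_rot: [0.314, 0.532, 0.782, -0.079]
wrist_force: [0.2, -0.2, 0.0]
opening: 0.602
grasp_force: 0.0
```

Request:
{"fn": "servo_tool", "kwargs": {
  "steps": [
    {"dx":0,"dy":0,"dz":0,"wx":0,"wy":0,"wz":0},
    {"dx":0,"dy":0,"dz":0,"wx":0,"wy":0,"wz":0},
    {"dx":0,"dy":0,"dz":0,"wx":0,"wy":0,"wz":0},
    {"dx":0,"dy":0,"dz":0,"wx":0,"wy":0,"wz":0},
    {"dx":0,"dy":0,"dz":0,"wx":0,"wy":0,"wz":0}
  ]
}}

```text
time_s: 14.52
eef_pos: [0.4555, -0.3563, 0.2096]
eef_rot: [0.311, 0.533, 0.783, -0.078]
wrist_force: [0.2, 0.6, -0.0]
opening: 0.603
grasp_force: 0.0
```

```bash
python3 st.py; python3 - <<'E'
from h import *
c=snap('wrist','w6');cv2.imwrite('pics/w6b.png',cv2.resize(c['frame'][:,:,::-1],(800,600),interpolation=cv2.INTER_CUBIC))
for ph in(.2,.35,.5): print(ph,(proj(c,b2w(P,[slope(.1007+s*np.cos(ph),-.1415-s*np.sin(ph),.04) for s in(.022,-.022)]))/.7).round().tolist())
E
```

```text
14.5167 [ 0.4555 -0.3563  0.2096] q [-0.88 -0.15  2.13  0.05  0.51 -1.29] F [ 0.2  0.6 -0. ] fn 0.1 fy 0.5
tcp: u 0.1000 y -0.1418 h 0.1370 roterr [-0.0339  0.058   0.09  ]
0.2 [[400.0, 332.0], [388.0, 257.0]]
0.35 [[394.0, 333.0], [394.0, 257.0]]
0.5 [[388.0, 332.0], [400.0, 257.0]]
```

View pics/w6b.png

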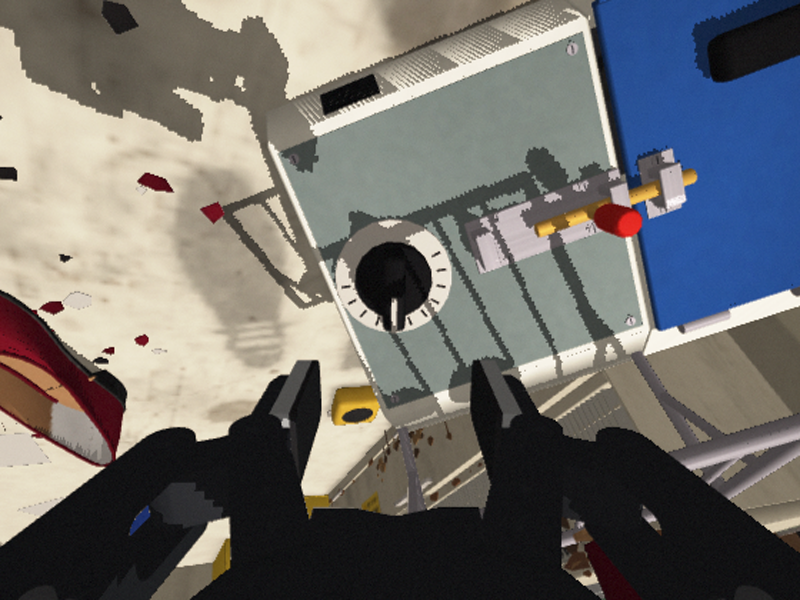

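The pointer end at (395,330) covers the green mark (predicted (394,333) for 0.35 rad). The bolt goes through the keeper, the lid is shut and the arm is clear, so I'll hand in.

```bash
python3 -c "
from bench import workorder
print(workorder.hand_in())"
```

```text
the job is handed in; nothing more can be done
None
```

I shut the lid, slid the bolt home and turned the dial to the green mark, then handed the job in after about 15 s of arm time; the hand-in returned no verdict, and I made no final check on the glue pot, wax tin and polish jar, but the arm did not work near them.

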